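# Arm the flash sync tester under its switch guard

## Robot

A 6-joint arm with a two-finger parallel gripper is mounted at the origin on the work surface. World frame = base frame: x ahead of the robot, y to its left, z up, the work surface at z = 0. Lengths are in m, angles in rad, forces in N, time in s.
With the tool pointing down it reaches from about 0.3 to 0.85 m from the base axis. Payload 5.4 kg.
Tool frame: the origin (TCP) lies midway between the tips of the shut fingers; the grasp point (between the pads) lies 19 mm behind it; z points along the fingers, y is the line along which they close (so a half turn about z gives the same grasp; the last joint's range is limited). The gripper opens to 85 mm and grips with 20 to 120 N. Pads are 22 mm wide; open, the fingers measure 114 mm over their backs; the gripper's body (76 mm by 85 mm) begins 54 mm behind the grasp point. The pads swing forward as they close: fully open they stand 13 mm farther back than shut.
Start: joints at [-1.363, 0.158, 1.597, -0, 1.386, -0.21], TCP at [0.233, -0.526, 0.231] pointing down, gripper open.
Joint ranges: [-2.91, 2.91], [-0.94, 2.29], [0.18, 2.7], [-1.29, 4.43], [0.17, 2.64], [-3, 3]. Speed limits (rad/s): [2.57, 2.57, 3.14, 3.14, 3.14, 3.14].

## Interface

Orientations are given as a rotation vector (axis times angle).
In Python, from workcell import sensors, imaging, arm, nets gives the robot as it stands. The module is installed in compiled form; this text tells all that it offers.
- The arm moves only by the tool step_arm, never from a script. Its argument "plan" is a list of rows, each an object with "translation": the shift along the tool's x, y, z each as a share of 20 cm, from -1 to 1, a list of three; "rotation": the turn, a rotation vector about the tool's x, y, z each as a share of 120 degrees, from -1 to 1, a list of three; "fingers": the gripper's target within -1 to 1 (shut at 1, half-way at 0, fully open at -1). A call has 1 to 8 rows; each row is the pose to reach, as a shift and turn from the pose commanded when the call began, along the tool's axes at that moment; what a row does not reach only later rows make up. A row lasts 1/8 s, in which the tool goes at most 62.5 mm and 10.7 degrees, less where a joint would pass 70% of its speed; a pose out of reach is approached as far as the arm can. A call with a number of a shift or a turn outside -1 to 1 is refused whole. A call with a gripper value outside its range is refused whole. The fingers move at their own pace and stop on an object; the grip force is fixed at half the most. Time passes only in rows, so rows that repeat a pose let the fingers close. It gives the time, the measured TCP pose, the force, the opening and the grip force at its end, in the units of the state.
- sensors.state(): the state, without advancing time (a new reading comes with each control period).
- imaging.read_camera(name): name is "scene" or "side" or "wrist"; returns a dict with "image" (480x640x3 uint8, red, green, blue), "fovy" (degrees; the focal length in pixels is half the picture's height over the tangent of half this angle, whatever the lens; pixels are square), "cx", "cy" (the principal point, pixels), "R" (3x3) and "t" (3): a world point X has camera coordinates R X + t. Camera axes: x right, y down, z forward; pixel columns grow to the right and rows downward; lengths in m; the calibration is good to about 2 mm. A picture is of the moment at which its call begins. There is no depth.
- arm.hand_in(): hands the job in; it is judged then, once.
Trained networks look in a picture, given as the dict that the camera call returned (one of the last four; its "shot" number tells which), for a name from the list of things; names that differ only in an ending like _2 or _b are one class to them, and where a whole thing is asked for, a point or a joint stands for the part that bears it (a point fixed in the world has none). Each returns a list of dicts, best first, with "score" (0 to 1); they miss things now and then, are a little off and sometimes report something else, mostly with a low value. They report only what shows in the picture. A call takes as long as a camera call.
- nets.trace(thing, picture): "pixels" (480x640 bool, what is visible of it) and "position" ([row, column] as shares, 0 to 1, of the picture: columns of its width, rows of its height, amid what is visible of it).
- nets.spot_point(thing, picture): "position" ([row, column] as shares, 0 to 1, of the picture: columns of its width, rows of its height: a listed point, or the origin of a listed thing).
The state is a dict: "time_s": time; "q": joint angles; "qd": joint speeds; "effort": joint torques, N m; "tcp_pos": TCP position; "tool_rot": TCP orientation; "ft_force": force on the tool from outside, world axes, zero at the start; "wrist_torque": the same for the moment, N m; "gripper_width": finger opening in m; "grip_force": force on a finger pad.
Only numpy, scipy, OpenCV 4.12 (cv2) and the standard library are available. Lean on these libraries where they do the work, as an engineer would, in place of code of your own. Each camera call takes 0.05 s, during which the arm holds its last target. There are 200 camera calls.

## Task

Arm the flash tester: with a fingertip swing the hinged steel guard on its deck right back until it stays open, flip the toggle switch beneath it over to the back, then tip the guard forward and let it drop shut over the switch by its own weight. Take hold of nothing, and leave the tester's other controls and everything lying about where they are.

Things in the scene. Friction and masses are not known exactly. Their poses are not given: they have to be found in the camera images.
- tester: Flash sync tester, flat grey bench console, dark deck, 200 (x, front to back) x 270 (y) x 52 mm high, fixed. Origin: centre of its underside; x points from its front (robot side) to its back, y to the left, z up. Guarded switch in the left half; bare toggle, round selector and 40 mm high black meter hood in the right half. Round the guard nothing on the deck is over 22 mm high for 40 mm.
- guard (a joint): Guard angle, rad: 0 shut, grows as its front rises and swings back, stop at 1.6. Folded steel hood 76 (x) x 56 mm (y), top 48 mm above the deck, skirts down to 3 mm above it, about 110 g, free hinge along y at its back. At the top front a 2 mm thick finger lip, full width, juts 17 mm further out, turned up 30 degrees. Let go, it falls shut from below 1.1, falls back and stays open from above 1.25.
- guard_hinge (a point): Point on the hinge pin in the middle of the guard's width, fixed to the tester (axes as the tester's), 14 mm above the deck. In the tester's axes, with the guard shut, its top is 34 mm above this point and the lip's front edge 93 mm in front of and 43 mm above it.
- guard_lip (a point): Middle of the lip's front edge; it moves with the guard (axes as the tester's when shut).
- toggle (a joint): Angle of the toggle under the guard, rad: 0 leans to the front (safe), 0.84 leans to the back (armed). A steel bat 26 mm long and 10 mm thick at its end, snap action: it springs to whichever side of the middle (0.42) it is on; about 2 N at its end tips it over.
- toggle_pivot (a point): Pivot of that toggle, fixed to the tester (axes as the tester's), 8 mm above the deck, 38 mm in front of the hinge pin.
- toggle_tip (a point): Centre of the round end of that toggle (end radius 5 mm); about 24 mm above the pivot, 11 mm in front of it when safe and 11 mm behind it when armed.
- power_tip (a point): End of the bare mains toggle on the right half of the deck, leaning to the back (on). To be left alone.
- selector_pointer (a point): Edge of the round black selector knob (28 mm across) on the right of the deck. To be left alone.
- spring_housing: Loose copper shutter spring housing, a drum 26 mm across and 17 mm high on the tester's deck, in front and to the right of the guard. Origin under its centre. To be left alone.
- screwdriver: Loose precision screwdriver 133 mm long, 12 mm thick, lying on the desk in front of the tester. Origin near the front end of its handle. To be left alone.
- mirror_guard: Loose clear acrylic mirror guard 44 x 50 x 33 mm, in the far parts bay at the right of the desk. Origin under its centre. To be left alone.
- shoe_cover: Loose silver flash shoe cover 22 x 21 x 6 mm, in the far parts bay. Origin under its centre. To be left alone.
- top_cover: Loose black enamel camera top cover 36 x 136 x 27 mm, in the near parts bay. Origin under its centre. To be left alone.
- camera_body: Loose camera body without its top cover, 34 x 136 x 67 mm, at the left of the desk. Origin under its centre. To be left alone.
- blower: Loose rubber dust blower standing upright, 62 mm across, 139 mm high, at the left of the desk. Origin under its centre. To be left alone.
- screw_dish: Loose round glass dish of screws with a clear lid, 73 mm across, 21 mm high, at the left of the desk. Origin under its centre. To be left alone.

How it is judged:
By the outcome, as a careful person would: the job done as asked, in the order asked, and still so for the second after the job is handed in, with the robot touching nothing.
It also fails if it takes over 56 s, if anything falls off the work surface, if the arm or the gripper's body presses on something with over 40 N, if the wrist force passes 120 N, or if a joint passes its speed limit or range.

## Working session

There is one attempt and no reset: what is moved stays moved. The work goes in short steps, Python scripts to look and compute and a tool call to move; the robot and the scene stay as the last step left them, time stands still between calls to the robot, and variables do not carry over. Pictures are saved under pics/ and viewed, at most 10 in all, crops included, and the job is handed in when it is done.

Besides the shell and the picture viewer there is one more tool, called by a JSON object that holds its "op" and its "data", one argument or row to a line. step_arm: Moves the arm, as the interface text tells. Shift numbers are shares of 20 cm and turn numbers shares of 120 degrees, none past 1 either way. Its arguments: {"type":"object","properties":{"plan":{"type":"array"}},"required":["plan"]}

```bash
mkdir -p pics; cat > h.py <<'E'
import numpy as np, cv2
from workcell import sensors, imaging, arm, nets
from scipy.spatial.transform import Rotation as Ro
def ray(p,pic):
    h,w=pic["image"].shape[:2]; f=h/2/np.tan(np.radians(pic["fovy"])/2)
    d=np.array([(p[1]*w-pic["cx"])/f,(p[0]*h-pic["cy"])/f,1.]); R=np.array(pic["R"]);t=np.array(pic["t"])
    d=R.T@d; return -R.T@t, d/np.linalg.norm(d)
def tri(rs):
    A=sum(np.eye(3)-np.outer(d,d) for c,d in rs); b=sum((np.eye(3)-np.outer(d,d))@c for c,d in rs)
    X=np.linalg.solve(A,b); return X,[np.linalg.norm(np.cross(X-c,d))*1e3 for c,d in rs]
def proj(X,pic):
    h,w=pic["image"].shape[:2]; f=h/2/np.tan(np.radians(pic["fovy"])/2)
    x=np.array(pic["R"])@X+np.array(pic["t"]); return x[:2]/x[2]*f+[pic["cx"],pic["cy"]]
def save(pic,n): cv2.imwrite(f"pics/{n}.png",pic["image"][:,:,::-1])
E
cat > m.py <<'E'
from h import *
np.set_printoptions(precision=4,suppress=True)
P={n:imaging.read_camera(n) for n in ["scene","side","wrist"]}
for n in P: save(P[n],n+"0")
for th in ["tester","guard_hinge","guard_lip","toggle_pivot","toggle_tip","power_tip","selector_pointer","spring_housing","screwdriver"]:
    rs=[];o=[]
    for n in P:
        r=nets.spot_point(th,P[n])
        if r: o.append((n,round(r[0]["score"],2),np.round(np.array(r[0]["position"])*[480,640],1)))
        if r and r[0]["score"]>.3: rs.append(ray(r[0]["position"],P[n]))
    print(th,o, tri(rs) if len(rs)>1 else "")
    for c,d in rs: print("   z=.052 hit",c+d*(.052-c[2])/d[2])
s=sensors.state();print(s["tcp_pos"],s["tool_rot"],s["time_s"],s["ft_force"])
for n in P: print(n,-P[n]["R"].T@P[n]["t"])
E
python3 m.py
```

```text
tester [('side', 0.81, array([265.2, 300.4]))] 
   z=.052 hit [0.5621 0.033  0.052 ]
guard_hinge [('scene', 0.96, array([264.9, 359.8])), ('side', 0.64, array([263.8, 290.6]))] (array([0.5821, 0.0403, 0.0592]), [np.float64(3.2752481129734337), np.float64(3.2752481129735234)])
   z=.052 hit [0.5753 0.0416 0.052 ]
   z=.052 hit [0.5875 0.036  0.052 ]
guard_lip [('scene', 0.92, array([235. , 336.7])), ('side', 0.84, array([249.2, 328.8]))] (array([0.4964, 0.0122, 0.1056]), [np.float64(3.1693623722376407), np.float64(3.1693623722376674)])
   z=.052 hit [0.4651 0.0346 0.052 ]
   z=.052 hit [ 0.5125 -0.0464  0.052 ]
toggle_pivot [('scene', 0.8, array([258.9, 352.4])), ('side', 0.75, array([264.7, 303.6]))] (array([0.5532, 0.0324, 0.0561]), [np.float64(0.31124888719224714), np.float64(0.31124888719220223)])
   z=.052 hit [0.5507 0.0339 0.052 ]
   z=.052 hit [0.555  0.0288 0.052 ]
toggle_tip [('scene', 0.64, array([190. , 435.3]))] 
   z=.052 hit [0.452  0.3616 0.052 ]
power_tip [('scene', 0.37, array([278.5, 322.3])), ('side', 0.56, array([219.5, 313.2]))] (array([ 0.581 , -0.0829,  0.1001]
[... 450 characters left out ...]
, 0.53, array([261.8, 311.3])), ('side', 0.52, array([247.9, 328.8]))] (array([ 0.5124, -0.0604,  0.0472]), [np.float64(4.822073994667981), np.float64(4.822073994667943)])
   z=.052 hit [ 0.5107 -0.064   0.052 ]
   z=.052 hit [ 0.5141 -0.0512  0.052 ]
screwdriver [('scene', 0.54, array([272.1, 281.9])), ('side', 0.61, array([248.6, 350.9]))] (array([ 0.4727, -0.1301, -0.0054]), [np.float64(2.4467334190640835), np.float64(2.4467334190640924)])
   z=.052 hit [ 0.5049 -0.1439  0.052 ]
   z=.052 hit [ 0.4584 -0.0666  0.052 ]
[ 0.2333 -0.5255  0.2313] [-3.0733 -0.6515  0.0001] 1.5 [-0.9937  0.0056  0.7499]
scene [ 1.1354 -0.3765  1.0985]
side [0.2163 0.8584 0.9193]
wrist [ 0.3083 -0.493   0.3722]
```

```bash
python3 -c "
import cv2,numpy as np
a=cv2.imread('pics/scene0.png')[170:370,220:470];b=cv2.imread('pics/side0.png')[170:370,200:450]
cv2.imwrite('pics/crop0.png',cv2.resize(np.vstack([a,b]),None,fx=1.5,fy=1.5,interpolation=2) if 0 else np.hstack([cv2.resize(x,(400,320),interpolation=2) for x in(a,b)]))"
```

```text
(no output)
```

View pics/crop0.png

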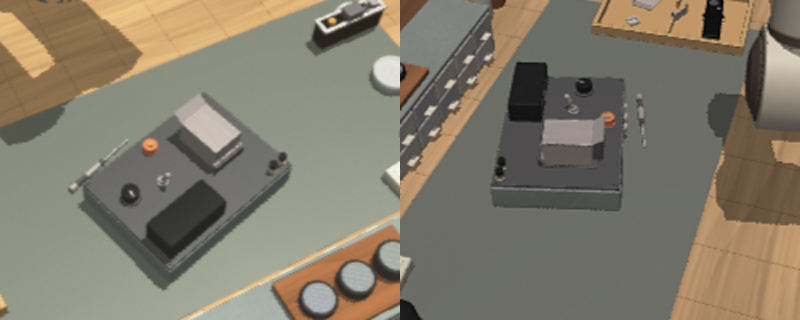

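View pics/side0.png

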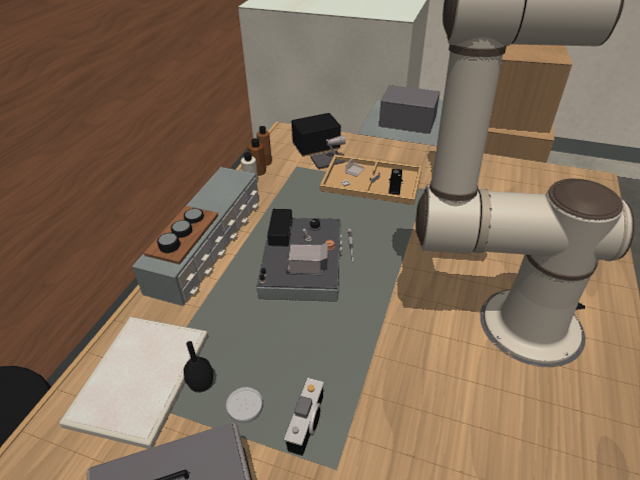

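```bash
cat > c.py <<'E'
from h import *
from scipy.optimize import least_squares
np.set_printoptions(precision=4,suppress=True)
P={n:imaging.read_camera(n) for n in ["scene","side"]}
px={"scene":[(273,290),(347,229),(401,273),(323,336)],"side":[(340,219),(338,290),(259,287),(271,219)]}
L=np.array([(-.1,-.135,.052),(-.1,.135,.052),(.1,.135,.052),(.1,-.135,.052)])
def T(p,X): 
    c,s=np.cos(p[2]),np.sin(p[2]); return X@np.array([[c,s,0],[-s,c,0],[0,0,1]])+[p[0],p[1],0]
f=lambda p:np.concatenate([(proj(x,P[n])-q) for n in P for x,q in zip(T(p,L),px[n])])
r=least_squares(f,[.57,-.01,.3],loss="soft_l1");print(r.x,np.round(f(r.x),1))
for th,z in [("guard_hinge",.066),("guard_lip",.109),("toggle_pivot",.060)]:
  for n in P:
    q=nets.spot_point(th,P[n])[0]; c,d=ray(q["position"],P[n]); X=c+d*(z-c[2])/d[2]
    print(th,n,X,"local",T([0,0,-r.x[2]],X-[r.x[0],r.x[1],0]))
E
python3 c.py
```

```text
[ 0.5798 -0.0248  0.2753] [-2.4 -7.3  0.6 -4.6  2.5 -2.9  3.3  1.   1.2 -1.2  0.7 -2.  -2.7 -1.6
 -0.4 -2.8]
guard_hinge scene [0.5901 0.0327 0.066 ] local [0.0255 0.0525 0.066 ]
guard_hinge side [0.5875 0.0481 0.066 ] local [0.0272 0.0681 0.066 ]
guard_lip scene [0.4938 0.018  0.109 ] local [-0.0711  0.0645  0.109 ]
guard_lip side [0.4952 0.0194 0.109 ] local [-0.0694  0.0656  0.109 ]
toggle_pivot scene [0.5555 0.0247 0.06  ] local [-0.0099  0.0543  0.06  ]
toggle_pivot side [0.545  0.0384 0.06  ] local [-0.0163  0.0703  0.06  ]
```

```bash
cat > g.py <<'E'
from h import *
import json,os,sys
np.set_printoptions(precision=3,suppress=True)
CAL=json.load(open("cal.json")) if os.path.exists("cal.json") else dict(h=[.586,.0427,.066],yaw=.272)
H=np.array(CAL["h"]);yw=CAL["yaw"];RT=Ro.from_euler("z",yw).as_matrix()
def pose(x,z,e,y=0):
    "TCP mm rel. hinge in tester axes, tool elevation deg (90 = down)"
    e=np.radians(e);a=np.array([np.cos(e),0,-np.sin(e)]);u=np.array([np.sin(e),0,np.cos(e)])
    return H+RT@(np.array([x,y,z])/1e3), RT@np.c_[u,np.cross(a,u),a]
def rows(targets):
    s=sensors.state();p0=np.array(s["tcp_pos"]);R0=Ro.from_rotvec(s["tool_rot"])
    for t in targets:
        p,R=pose(*t); d=R0.as_matrix().T@(p-p0)/.2; r=(R0.inv()*Ro.from_matrix(R)).as_rotvec()/np.radians(120)
        print(t,d.round(3).tolist(),r.round(3).tolist())
def corner(x,z,e,y=0):
    "TCP such that upper end corner is at x,z"
    k=np.radians(e);return (x-11*np.sin(k),z-11*np.cos(k),e,y)
def where():
    s=sensors.state();L=RT.T@(np.array(s["tcp_pos"])-H)*1e3;a=RT.T@Ro.from_rotvec(s["tool_rot"]).as_matrix()
    print("t",s["time_s"],"loc",L,"e",np.degrees(np.arctan2(-a[2,2],a[0,2])),"F",RT.T@np.array(s["ft_force"]),"q",np.array(s["q"]))
E
python3 -c "
from g import *
where(); rows([(-170,150,90)])"
```

```text
t 1.9 loc [-492.388 -452.57   165.309] e 89.99923814287972 F [ 0.121 -0.311 -0.301] q [-1.363  0.158  1.597  0.     1.386 -0.21 ]
(-170, 150, 90) [1.924, -2.005, 0.077] [-0.0, -0.0, 0.07]
```

{"op": "step_arm", "data": {
  "plan": [
    {"translation": [0.96,-1,0.04],"rotation": [0,0,0.035],"fingers": 1},
    {"translation": [0.96,-1,0.04],"rotation": [0,0,0.035],"fingers": 1},
    {"translation": [0.96,-1,0.04],"rotation": [0,0,0.035],"fingers": 1},
    {"translation": [0.96,-1,0.04],"rotation": [0,0,0.035],"fingers": 1},
    {"translation": [0.96,-1,0.04],"rotation": [0,0,0.035],"fingers": 1}
  ]
}}

```text
time_s: 2.52
tcp_pos: [0.3282, -0.2621, 0.2232]
tool_rot: [-3.094, -0.542, -0.001]
ft_force: [0.0, 0.4, 0.3]
gripper_width: 0.0002
grip_force: 0.0
```

```bash
python3 -c "
from g import *
where(); rows([(-170,150,90)])"
```

```text
t 2.525 loc [-330.216 -224.361  157.2  ] e 89.97484686675342 F [0.128 0.394 0.279] q [-0.964 -0.26   2.015  0.     1.386  0.26 ]
(-170, 150, 90) [0.883, -1.059, 0.036] [-0.0, -0.0, 0.036]
```

{"op": "step_arm", "data": {
  "plan": [
    {"translation": [0.88,-1,0.04],"rotation": [0,0,0.036],"fingers": 1},
    {"translation": [0.88,-1,0.04],"rotation": [0,0,0.036],"fingers": 1},
    {"translation": [0.88,-1,0.04],"rotation": [0,0,0.036],"fingers": 1},
    {"translation": [0.88,-1,0.04],"rotation": [0,0,0.036],"fingers": 1},
    {"translation": [0.88,-1,0.04],"rotation": [0,0,0.036],"fingers": 1}
  ]
}}

```text
time_s: 3.15
tcp_pos: [0.4262, -0.0139, 0.2153]
tool_rot: [-3.112, -0.429, -0.001]
ft_force: [-0.1, -1.2, 0.3]
gripper_width: -0.0001
grip_force: 0.0
```

```bash
cat > w.py <<'E'
from g import *
where()
w=imaging.read_camera("wrist");s=imaging.read_camera("scene");d=imaging.read_camera("side");save(w,"wrist1")
for th,z in [("guard_lip",.109),("guard_hinge",.066),("spring_housing",.052),("tester",0)]:
  R=[]
  for n,p in (("wrist",w),("scene",s),("side",d)):
    q=nets.spot_point(th,p)
    if q:
      q=q[0];c,v=ray(q["position"],p);R.append((c,v));print(th,n,round(q["score"],2),np.array(q["position"])*[480,640],c+v*(z-c[2])/v[2])
  if len(R)>1: print(tri(R))
E
python3 w.py
```

```text
t 3.15 loc [-169.138  -11.576  149.346] e 89.97117229782849 F [-0.406 -1.177  0.295] q [-0.318 -0.234  2.01   0.001  1.365  0.978]
guard_lip wrist 0.71 [125.808 309.312] [0.497 0.014 0.109]
guard_lip scene 0.71 [231.696 335.104] [0.491 0.014 0.109]
guard_lip side 0.59 [253.104 325.696] [0.496 0.029 0.109]
(array([0.495, 0.017, 0.104]), [np.float64(2.6947757176814537), np.float64(6.6780937670690825), np.float64(6.207117542164186)])
guard_hinge wrist 0.66 [ 36.48  385.216] [ 0.569 -0.021  0.066]
guard_hinge scene 0.8 [264.    357.696] [0.578 0.033 0.066]
guard_hinge side 0.66 [261.792 290.88 ] [0.584 0.042 0.066]
(array([0.58 , 0.013, 0.059]), [np.float64(35.29236022260912), np.float64(21.10037562148086), np.float64(20.250398648512206)])
spring_housing wrist 0.6 [125.904 404.416] [ 0.516 -0.058  0.052]
spring_housing scene 0.43 [262.08  312.896] [ 0.513 -0.061  0.052]
spring_housing side 0.36 [246.816 329.92 ] [ 0.513 -0.056  0.052]
(array([ 0.514, -0.059,  0.05 ]), [np.float64(1.9743115009771783), np.float64(1.9416796223953834), np.float64(0.609287413103604)])
tester wrist 0.58 [ 35.712 387.904] [ 0.585 -0.029  0.   ]
tester scene 0.78 [287.712 329.088] [ 0.572 -0.044  0.   ]
tester side 0.94 [264.096 302.976] [ 0.578 -0.023  0.   ]
(array([ 0.579, -0.034, -0.006]), [np.float64(8.197895670508547), np.float64(12.168348429644048), np.float64(5.083513174327123)])
```

View pics/wrist1.png

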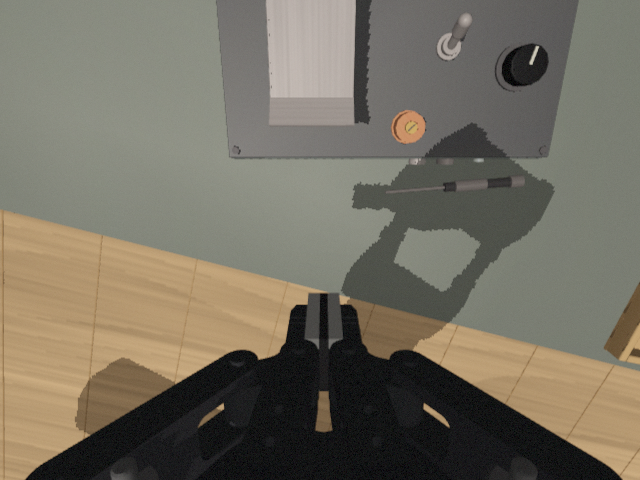

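```bash
cat > e.py <<'E'
from g import *
w=imaging.read_camera("wrist")
for (c,r,z) in [(268,125.5,.109),(355,125.5,.109),(269,97,.1),(353,97,.1),(228,157.5,.052),(553,157.5,.052)]:
    o,v=ray((r/480,c/640),w);X=o+v*(z-o[2])/v[2];print(X,"loc",RT.T@(X-H)*1e3)
E
python3 e.py
```

```text
[0.489 0.037 0.109] loc [-94.603  20.227  43.   ]
[ 0.505 -0.018  0.109] loc [-94.798 -36.931  43.   ]
[0.507 0.041 0.1  ] loc [-76.734  19.932  34.   ]
[ 0.522 -0.013  0.1  ] loc [-76.925 -35.905  34.   ]
[0.452 0.071 0.052] loc [-121.238   63.163  -14.   ]
[ 0.524 -0.189  0.052] loc [-122.148 -206.725  -14.   ]
```

```bash
echo '{"h":[0.587,0.0345,0.066],"yaw":0.274}' > cal.json; python3 -c "
from g import *
where(); rows([(-165,110,65),(-150,35,40),corner(-130,27,40),corner(-84,27,40)])"
```

```text
t 3.95 loc [-169.271   -6.193  149.32 ] e 89.99713988109485 F [-0.21  -1.214  0.1  ] q [-0.326 -0.235  2.01   0.     1.366  0.976]
(-165, 110, 65) [0.021, -0.031, 0.197] [0.001, 0.208, -0.002]
(-150, 35, 40) [0.096, -0.031, 0.572] [0.001, 0.417, -0.002]
(np.float64(-137.07066370655193), np.float64(18.57351112569124), 40, 0) [0.161, -0.032, 0.654] [0.001, 0.417, -0.002]
(np.float64(-91.07066370655193), np.float64(18.57351112569124), 40, 0) [0.391, -0.033, 0.654] [0.001, 0.417, -0.002]
```

{"op": "step_arm", "data": {
  "plan": [
    {"translation": [0.02,-0.03,0.1],"rotation": [0,0.09,0],"fingers": 1},
    {"translation": [0.02,-0.03,0.2],"rotation": [0,0.18,0],"fingers": 1},
    {"translation": [0.04,-0.03,0.3],"rotation": [0,0.26,0],"fingers": 1},
    {"translation": [0.07,-0.03,0.45],"rotation": [0,0.34,0],"fingers": 1},
    {"translation": [0.1,-0.03,0.57],"rotation": [0,0.417,0],"fingers": 1},
    {"translation": [0.12,-0.03,0.65],"rotation": [0,0.417,0],"fingers": 1},
    {"translation": [0.12,-0.03,0.65],"rotation": [0,0.417,0],"fingers": 1}
  ]
}}

```text
time_s: 4.82
tcp_pos: [0.453, -0.0066, 0.083]
tool_rot: [-2.722, -0.364, -1.259]
ft_force: [-0.3, -0.4, -0.0]
gripper_width: -0.0003
grip_force: 0.0
```

```bash
python3 -c "
from g import *
where(); rows([corner(-100,27,40),corner(-84,27,40)])
d=imaging.read_camera('side');save(d,'side2');import cv2
cv2.imwrite('pics/side2c.png',cv2.resize(d['image'][180:330,230:430,::-1],None,fx=3,fy=3,interpolation=2))"
```

```text
t 4.825 loc [-140.142   -3.333   17.046] e 40.29935897389306 F [-0.438 -0.312 -0.005] q [-0.822 -0.436  2.696  1.182  0.824 -0.349]
(np.float64(-107.07066370655193), np.float64(18.57351112569124), 40, 0) [0.113, -0.017, 0.121] [-0.001, 0.002, -0.004]
(np.float64(-91.07066370655193), np.float64(18.57351112569124), 40, 0) [0.164, -0.018, 0.182] [-0.001, 0.002, -0.004]
```

View pics/side2c.png

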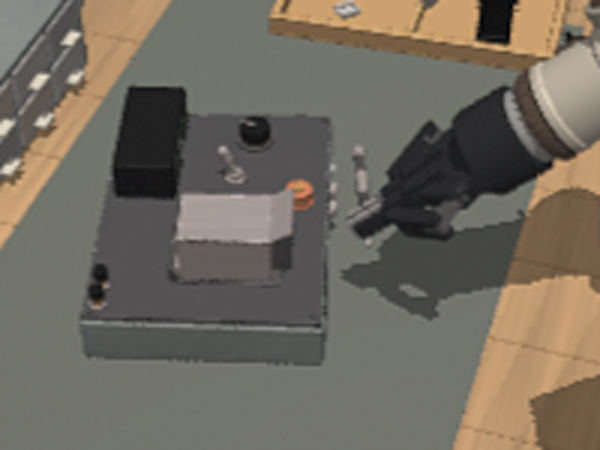

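{"op": "step_arm", "data": {
  "plan": [
    {"translation": [0.05,-0.01,0.06],"rotation": [0,0,0],"fingers": 1},
    {"translation": [0.11,-0.02,0.12],"rotation": [0,0,0],"fingers": 1},
    {"translation": [0.16,-0.02,0.18],"rotation": [0,0,0],"fingers": 1},
    {"translation": [0.16,-0.02,0.18],"rotation": [0,0,0],"fingers": 1}
  ]
}}

```text
time_s: 5.38
tcp_pos: [0.5003, 0.0107, 0.0878]
tool_rot: [-2.721, -0.375, -1.268]
ft_force: [0.3, -0.9, 0.2]
gripper_width: 0.0002
grip_force: 0.0
```

```bash
cat > lift.py <<'E'
from g import *
where()
def lift(th,x0=-85,z0=33):
    t=np.radians(th);x,z=x0*np.cos(t)+z0*np.sin(t),-x0*np.sin(t)+z0*np.cos(t)
    return tuple(np.round(corner(x,z,40+.45*th),1))
import sys
rows([lift(float(t)) for t in sys.argv[1:]])
d=imaging.read_camera('side');save(d,'side_last')
cv2.imwrite('pics/sl%d.png'%(sensors.state()["time_s"]*100),cv2.resize(d['image'][180:330,230:430,::-1],None,fx=3,fy=3,interpolation=2))
E
python3 lift.py 0 6 12 18 24 30 36 42
```

```text
t 5.375 loc [-89.959   0.522  21.77 ] e 40.029974747843745 F [ 0.078 -0.91   0.179] q [-0.632 -0.249  2.567  1.324  0.671 -0.377]
(np.float64(-92.1), np.float64(24.6), np.float64(40.0), np.float64(0.0)) [0.004, 0.003, -0.017] [-0.0, 0.0, -0.0]
(np.float64(-88.5), np.float64(33.6), np.float64(42.7), np.float64(0.0)) [0.05, 0.003, -0.032] [-0.0, -0.022, -0.0]
(np.float64(-84.1), np.float64(42.2), np.float64(45.4), np.float64(0.0)) [0.097, 0.003, -0.043] [-0.0, -0.045, -0.0]
(np.float64(-78.8), np.float64(50.3), np.float64(48.1), np.float64(0.0)) [0.145, 0.003, -0.049] [-0.0, -0.067, -0.0]
(np.float64(-72.8), np.float64(57.8), np.float64(50.8), np.float64(0.0)) [0.193, 0.003, -0.05] [-0.0, -0.09, -0.0]
(np.float64(-66.0), np.float64(64.5), np.float64(53.5), np.float64(0.0)) [0.241, 0.003, -0.046] [-0.0, -0.112, -0.0]
(np.float64(-58.5), np.float64(70.5), np.float64(56.2), np.float64(0.0)) [0.288, 0.003, -0.036] [-0.0, -0.135, -0.0]
(np.float64(-50.5), np.float64(75.7), np.float64(58.9), np.float64(0.0)) [0.333, 0.003, -0.022] [-0.0, -0.157, -0.0]
```

{"op": "step_arm", "data": {
  "plan": [
    {"translation": [0.03,0,-0.02],"rotation": [0,-0.01,0],"fingers": 1},
    {"translation": [0.05,0,-0.03],"rotation": [0,-0.02,0],"fingers": 1},
    {"translation": [0.1,0,-0.04],"rotation": [0,-0.045,0],"fingers": 1},
    {"translation": [0.145,0,-0.05],"rotation": [0,-0.067,0],"fingers": 1},
    {"translation": [0.193,0,-0.05],"rotation": [0,-0.09,0],"fingers": 1},
    {"translation": [0.193,0,-0.05],"rotation": [0,-0.09,0],"fingers": 1}
  ]
}}

```text
time_s: 6.18
tcp_pos: [0.5167, 0.014, 0.1239]
tool_rot: [-2.851, -0.391, -1.016]
ft_force: [0.1, -0.6, -1.0]
gripper_width: -0.0002
grip_force: 0.2
```

```bash
python3 lift.py 24 30 38 46 54 62 70 78; ls pics
```

```text
t 6.175 loc [-73.239  -0.73   57.924] e 50.78328317474609 F [-0.073 -0.56  -0.97 ] q [-0.482 -0.292  2.4    0.789  0.655  0.267]
(np.float64(-72.8), np.float64(57.8), np.float64(50.8), np.float64(0.0)) [0.001, -0.004, 0.002] [0.001, -0.0, -0.0]
(np.float64(-66.0), np.float64(64.5), np.float64(53.5), np.float64(0.0)) [0.049, -0.004, -0.003] [0.001, -0.023, -0.0]
(np.float64(-55.9), np.float64(72.4), np.float64(57.1), np.float64(0.0)) [0.113, -0.004, -0.001] [0.001, -0.053, -0.0]
(np.float64(-44.9), np.float64(78.7), np.float64(60.7), np.float64(0.0)) [0.175, -0.004, 0.009] [0.001, -0.083, -0.0]
(np.float64(-33.2), np.float64(83.4), np.float64(64.3), np.float64(0.0)) [0.236, -0.004, 0.028] [0.001, -0.113, -0.0]
(np.float64(-21.0), np.float64(86.4), np.float64(67.9), np.float64(0.0)) [0.292, -0.004, 0.055] [0.001, -0.143, -0.0]
(np.float64(-8.5), np.float64(87.7), np.float64(71.5), np.float64(0.0)) [0.345, -0.004, 0.089] [0.001, -0.173, -0.001]
(np.float64(4.0), np.float64(87.2), np.float64(75.1), np.float64(0.0)) [0.392, -0.004, 0.131] [0.001, -0.203, -0.001]
crop0.png
scene0.png
side0.png
side2.png
side2c.png
side_last.png
sl542.png
sl622.png
wrist0.png
wrist1.png
```

Force of −1 N down, as a lifted 110 g guard should give; check the picture.

View pics/sl622.png

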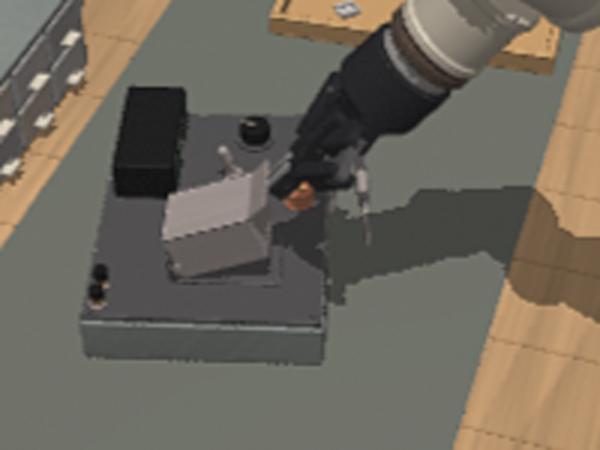

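The guard's lip, at about (265,185), rests on the fingertip with the guard about 20° up. Continuing the arc.

{"op": "step_arm", "data": {
  "plan": [
    {"translation": [0.05,0,0],"rotation": [0,-0.023,0],"fingers": 1},
    {"translation": [0.113,0,0],"rotation": [0,-0.053,0],"fingers": 1},
    {"translation": [0.175,0,0.01],"rotation": [0,-0.083,0],"fingers": 1},
    {"translation": [0.236,0,0.03],"rotation": [0,-0.113,0],"fingers": 1},
    {"translation": [0.292,0,0.055],"rotation": [0,-0.143,0],"fingers": 1},
    {"translation": [0.345,0,0.085],"rotation": [0,-0.173,0],"fingers": 1},
    {"translation": [0.392,0,0.125],"rotation": [0,-0.2,0],"fingers": 1},
    {"translation": [0.392,0,0.125],"rotation": [0,-0.2,0],"fingers": 1}
  ]
}}

```text
time_s: 7.22
tcp_pos: [0.5896, 0.0348, 0.1515]
tool_rot: [-3.049, -0.417, -0.402]
ft_force: [0.1, 0.7, -0.8]
gripper_width: 0.0001
grip_force: 0.0
```

```bash
python3 lift.py 78 84 88; ls pics
```

```text
t 7.225 loc [ 2.59  -0.452 85.498] e 74.94657892500072 F [ 0.309  0.685 -0.847] q [-0.211  0.09   1.859  0.15   0.966  1.017]
(np.float64(4.0), np.float64(87.2), np.float64(75.1), np.float64(0.0)) [0.009, -0.002, -0.006] [-0.001, -0.001, -0.001]
(np.float64(13.2), np.float64(85.7), np.float64(77.8), np.float64(0.0)) [0.051, -0.002, 0.013] [-0.001, -0.024, -0.001]
(np.float64(19.2), np.float64(84.1), np.float64(79.6), np.float64(0.0)) [0.078, -0.002, 0.028] [-0.001, -0.039, -0.001]
crop0.png
scene0.png
side0.png
side2.png
side2c.png
side_last.png
sl542.png
sl622.png
sl727.png
wrist0.png
wrist1.png
```

{"op": "step_arm", "data": {
  "plan": [
    {"translation": [0.03,0,0.0],"rotation": [0,-0.012,0],"fingers": 1},
    {"translation": [0.07,0,0.01],"rotation": [0,-0.03,0],"fingers": 1},
    {"translation": [0.07,0,0.01],"rotation": [0,-0.03,0],"fingers": 1},
    {"translation": [0.04,0,-0.02],"rotation": [0,-0.03,0],"fingers": 1},
    {"translation": [-0.1,0,-0.15],"rotation": [0,-0.01,0],"fingers": 1},
    {"translation": [-0.3,0,-0.2],"rotation": [0,0.05,0],"fingers": 1},
    {"translation": [-0.5,0,-0.15],"rotation": [0,0.1,0],"fingers": 1},
    {"translation": [-0.5,0,-0.15],"rotation": [0,0.1,0],"fingers": 1}
  ]
}}

```text
time_s: 8.28
tcp_pos: [0.479, 0.0095, 0.1452]
tool_rot: [-2.963, -0.397, -0.693]
ft_force: [-0.6, 0.4, 0.5]
gripper_width: 0.0001
grip_force: 0.0
```

```bash
cat > v.py <<'E'
from g import *
import sys
where()
d=imaging.read_camera('side');c=imaging.read_camera('scene')
cv2.imwrite('pics/%s.png'%sys.argv[1],np.hstack([cv2.resize(d['image'][180:330,230:400,::-1],(400,353),interpolation=2),cv2.resize(c['image'][190:350,260:430,::-1],(400,353),interpolation=2)]))
for th in ("toggle_tip","guard_lip","toggle_pivot"):
  R=[]
  for p in (d,c):
    q=nets.spot_point(th,p)
    if q: print(th,round(q[0]["score"],2)); R.append(ray(q[0]["position"],p))
  if len(R)>1:
    X,e=tri(R);print(th,RT.T@(X-H)*1e3,e[0])
E
python3 v.py open1
```

```text
t 8.275 loc [-110.695    5.195   79.23 ] e 63.59142261033384 F [-0.501  0.524  0.541] q [-0.434 -0.352  2.312  0.399  0.867  0.658]
toggle_tip 0.53
toggle_tip 0.55
toggle_tip [-46.885  -1.774   4.42 ] 1.084374940226754
guard_lip 0.83
toggle_pivot 0.84
toggle_pivot 0.78
toggle_pivot [-40.836   8.531 -20.525] 0.18401668473573493
```

View pics/open1.png

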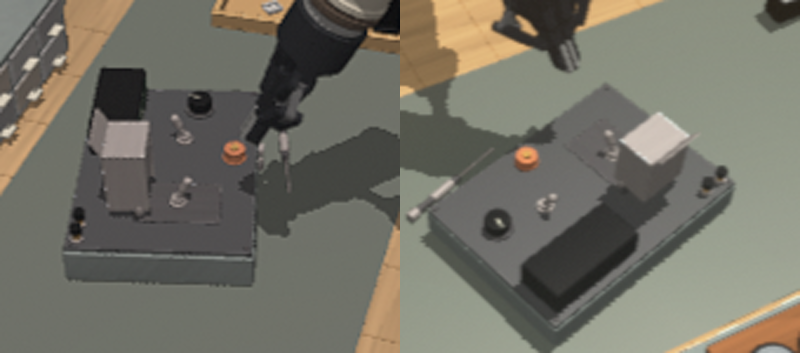

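```bash
python3 -c "
from g import *
rows([corner(-80,30,65),corner(-70,8,65),corner(-60,8,65),corner(-50,8,65),corner(-43,8,65),corner(-37,8,65),corner(-70,12,65)])"
```

```text
(np.float64(-89.96938565740315), np.float64(25.351199120852307), 65, 0) [-0.103, -0.004, 0.313] [0.0, -0.018, -0.001]
(np.float64(-79.96938565740315), np.float64(3.351199120852306), 65, 0) [-0.109, -0.004, 0.434] [0.0, -0.018, -0.001]
(np.float64(-69.96938565740315), np.float64(3.351199120852306), 65, 0) [-0.064, -0.004, 0.457] [0.0, -0.018, -0.001]
(np.float64(-59.96938565740315), np.float64(3.351199120852306), 65, 0) [-0.02, -0.004, 0.48] [0.0, -0.018, -0.001]
(np.float64(-52.96938565740315), np.float64(3.351199120852306), 65, 0) [0.012, -0.004, 0.496] [0.0, -0.018, -0.001]
(np.float64(-46.96938565740315), np.float64(3.351199120852306), 65, 0) [0.038, -0.004, 0.509] [0.0, -0.018, -0.001]
(np.float64(-79.96938565740315), np.float64(7.351199120852306), 65, 0) [-0.099, -0.004, 0.416] [0.0, -0.018, -0.001]
```

{"op": "step_arm", "data": {
  "plan": [
    {"translation": [-0.1,0,0.16],"rotation": [0,-0.018,0],"fingers": 1},
    {"translation": [-0.103,0,0.31],"rotation": [0,-0.018,0],"fingers": 1},
    {"translation": [-0.11,0,0.43],"rotation": [0,-0.018,0],"fingers": 1},
    {"translation": [-0.064,0,0.457],"rotation": [0,-0.018,0],"fingers": 1},
    {"translation": [-0.02,0,0.48],"rotation": [0,-0.018,0],"fingers": 1},
    {"translation": [-0.02,0,0.48],"rotation": [0,-0.018,0],"fingers": 1}
  ]
}}

```text
time_s: 9.43
tcp_pos: [0.5297, 0.0176, 0.0694]
tool_rot: [-2.983, -0.408, -0.663]
ft_force: [0.9, -0.4, -0.8]
gripper_width: 0.0001
grip_force: 0.0
```

```bash
python3 -c "
from g import *
where()
rows([corner(-50,8,65),corner(-43,8,65),corner(-36,8,65),corner(-70,14,65)])"
```

```text
t 9.425 loc [-59.792  -0.798   3.36 ] e 64.94046333758779 F [ 0.777 -0.591 -0.769] q [-0.343 -0.026  2.209  0.424  0.637  0.654]
(np.float64(-59.96938565740315), np.float64(3.351199120852306), 65, 0) [-0.001, -0.004, -0.0] [0.0, -0.0, -0.001]
(np.float64(-52.96938565740315), np.float64(3.351199120852306), 65, 0) [0.031, -0.004, 0.014] [0.0, -0.0, -0.001]
(np.float64(-45.96938565740315), np.float64(3.351199120852306), 65, 0) [0.063, -0.004, 0.029] [0.0, -0.0, -0.001]
(np.float64(-79.96938565740315), np.float64(9.351199120852307), 65, 0) [-0.079, -0.004, -0.07] [0.0, -0.0, -0.001]
```

{"op": "step_arm", "data": {
  "plan": [
    {"translation": [0.016,0,0.007],"rotation": [0,0,0],"fingers": 1},
    {"translation": [0.031,0,0.014],"rotation": [0,0,0],"fingers": 1},
    {"translation": [0.047,0,0.022],"rotation": [0,0,0],"fingers": 1},
    {"translation": [0.063,0,0.029],"rotation": [0,0,0],"fingers": 1},
    {"translation": [0.063,0,0.029],"rotation": [0,0,0],"fingers": 1}
  ]
}}

```text
time_s: 10.05
tcp_pos: [0.5419, 0.0213, 0.0681]
tool_rot: [-2.983, -0.406, -0.661]
ft_force: [-0.1, -0.8, -0.1]
gripper_width: -0.0002
grip_force: 0.0
```

```bash
python3 v.py tog1;  python3 -c "
from g import *
rows([corner(-70,14,65),(-110,60,65),(-110,170,75)])"
```

```text
t 10.05 loc [-46.955  -0.463   2.127] e 65.0150731793621 F [-0.279 -0.702 -0.127] q [-0.323  0.011  2.176  0.416  0.629  0.678]
toggle_tip 0.53
guard_lip 0.6
guard_lip 0.63
guard_lip [44.741 10.14  94.113] 0.16886883589102
toggle_pivot 0.6
(np.float64(-79.96938565740315), np.float64(9.351199120852307), 65, 0) [-0.131, -0.001, -0.103] [-0.0, 0.001, -0.002]
(-110, 60, 65) [-0.16, -0.001, -0.396] [-0.0, 0.001, -0.002]
(-110, 170, 75) [0.072, -0.002, -0.894] [-0.0, -0.083, -0.002]
```

View pics/tog1.png

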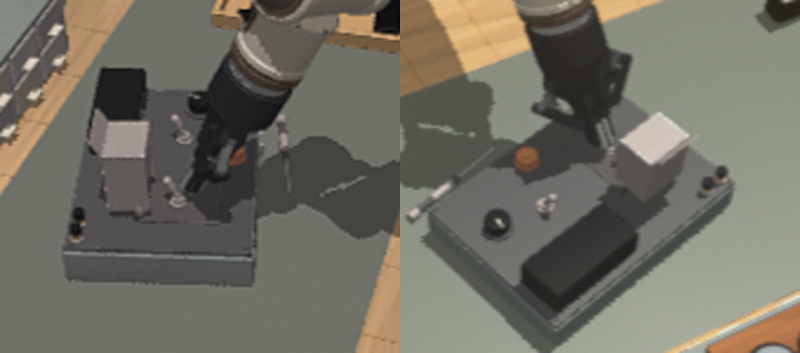

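The toggle now leans to the back, parallel with the mains toggle: its tip is at (168,180) and its base at (178,200). Next I retreat, then rise over the guard.

{"op": "step_arm", "data": {
  "plan": [
    {"translation": [-0.13,0,-0.1],"rotation": [0,0,0],"fingers": 1},
    {"translation": [-0.16,0,-0.39],"rotation": [0,0,0],"fingers": 1},
    {"translation": [-0.05,0,-0.65],"rotation": [0,-0.04,0],"fingers": 1},
    {"translation": [0.07,0,-0.9],"rotation": [0,-0.08,0],"fingers": 1},
    {"translation": [0.07,0,-0.9],"rotation": [0,-0.08,0],"fingers": 1}
  ]
}}

```text
time_s: 11.08
tcp_pos: [0.4844, 0.0033, 0.2437]
tool_rot: [-3.051, -0.419, -0.427]
ft_force: [0.7, 0.2, -0.5]
gripper_width: 0.0001
grip_force: 0.0
```

```bash
python3 -c "
from g import *
where()
rows([(-20,170,90),(75,160,90),(75,80,90),(65,80,90)])"
```

```text
t 11.075 loc [-107.226   -2.286  177.708] e 74.1062179801174 F [ 0.702  0.005 -0.484] q [-0.345 -0.316  2.042  0.167  1.19   0.908]
(-20, 170, 90) [0.409, -0.012, 0.156] [0.003, -0.132, -0.0]
(75, 160, 90) [0.852, -0.014, 0.335] [0.003, -0.132, -0.0]
(75, 80, 90) [0.743, -0.016, 0.719] [0.003, -0.132, -0.0]
(65, 80, 90) [0.694, -0.016, 0.706] [0.003, -0.132, -0.0]
```

{"op": "step_arm", "data": {
  "plan": [
    {"translation": [0.2,0,0.07],"rotation": [0,-0.07,0],"fingers": 1},
    {"translation": [0.41,-0.01,0.15],"rotation": [0,-0.132,0],"fingers": 1},
    {"translation": [0.65,-0.01,0.25],"rotation": [0,-0.132,0],"fingers": 1},
    {"translation": [0.87,-0.01,0.34],"rotation": [0,-0.132,0],"fingers": 1},
    {"translation": [0.87,-0.01,0.34],"rotation": [0,-0.132,0],"fingers": 1},
    {"translation": [0.82,-0.01,0.54],"rotation": [0,-0.132,0],"fingers": 1},
    {"translation": [0.76,-0.01,0.72],"rotation": [0,-0.132,0],"fingers": 1},
    {"translation": [0.76,-0.01,0.72],"rotation": [0,-0.132,0],"fingers": 1}
  ]
}}

```text
time_s: 12.08
tcp_pos: [0.6539, 0.0558, 0.1339]
tool_rot: [-3.11, -0.424, 0.028]
ft_force: [0.0, -0.7, -0.3]
gripper_width: 0.0002
grip_force: 0.0
```

```bash
python3 v.py beh;python3 -c "
from g import *
where()
rows([(65,80,90),(55,82,90),(40,84,90),(25,86,90),(15,86,90),(5,86,90),(-3,90,90)])"
```

```text
t 12.075 loc [70.171  2.414 67.923] e 90.99437005566594 F [-0.169 -0.71  -0.345] q [-0.098  0.46   1.422 -0.001  1.278  1.202]
toggle_tip 0.61
guard_lip 0.82
guard_lip 0.85
guard_lip [46.684  5.186 85.43 ] 3.757773251096929
toggle_pivot 0.79
toggle_pivot 0.68
toggle_pivot [-36.126   2.413 -11.727] 1.9551726805441538
t 12.475 loc [74.657  1.082 73.771] e 90.38138372706877 F [-0.414 -0.46   0.083] q [-0.097  0.457  1.414 -0.001  1.277  1.202]
(65, 80, 90) [-0.048, 0.005, -0.031] [-0.001, 0.003, -0.001]
(55, 82, 90) [-0.099, 0.006, -0.04] [-0.001, 0.003, -0.001]
(40, 84, 90) [-0.174, 0.006, -0.05] [-0.001, 0.003, -0.001]
(25, 86, 90) [-0.249, 0.006, -0.059] [-0.001, 0.003, -0.001]
(15, 86, 90) [-0.299, 0.006, -0.059] [-0.001, 0.003, -0.001]
(5, 86, 90) [-0.349, 0.006, -0.059] [-0.001, 0.003, -0.001]
(-3, 90, 90) [-0.389, 0.006, -0.079] [-0.001, 0.003, -0.001]
```

View pics/beh.png

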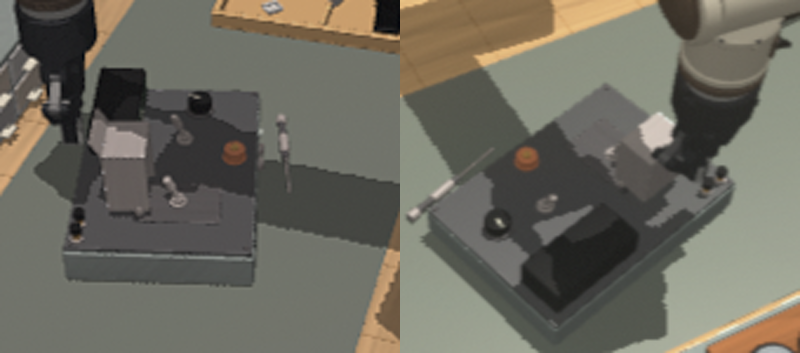

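{"op": "step_arm", "data": {
  "plan": [
    {"translation": [-0.05,0,-0.03],"rotation": [0,0,0],"fingers": 1},
    {"translation": [-0.11,0,-0.04],"rotation": [0,0,0],"fingers": 1},
    {"translation": [-0.17,0,-0.05],"rotation": [0,0,0],"fingers": 1},
    {"translation": [-0.23,0,-0.06],"rotation": [0,0,0],"fingers": 1},
    {"translation": [-0.29,0,-0.06],"rotation": [0,0,0],"fingers": 1},
    {"translation": [-0.34,0,-0.06],"rotation": [0,0,0],"fingers": 1},
    {"translation": [-0.39,0,-0.07],"rotation": [0,0,0],"fingers": 1},
    {"translation": [-0.39,0,-0.07],"rotation": [0,0,0],"fingers": 1}
  ]
}}

```text
time_s: 13.48
tcp_pos: [0.5823, 0.0348, 0.1531]
tool_rot: [-3.112, -0.425, 0.014]
ft_force: [-0.8, -1.4, 0.1]
gripper_width: 0.0001
grip_force: 0.0
```

{"op": "step_arm", "data": {
  "plan": [
    {"translation": [0.05,0,-0.1],"rotation": [0,0,0],"fingers": 1},
    {"translation": [0.1,0,-0.3],"rotation": [0,0,0],"fingers": 1},
    {"translation": [0.2,0,-0.6],"rotation": [0,0,0],"fingers": 1},
    {"translation": [0.2,0,-0.6],"rotation": [0,0,0],"fingers": 1}
  ]
}}

```text
time_s: 13.98
tcp_pos: [0.6264, 0.0457, 0.2792]
tool_rot: [3.11, 0.426, 0.005]
ft_force: [0.4, -0.4, -0.2]
gripper_width: 0.0002
grip_force: 0.0
```

```bash
python3 v.py shut
```

```text
t 13.975 loc [ 40.954   0.134 213.199] e 89.85383779347364 F [ 0.268 -0.516 -0.233] q [-0.119  0.266  1.378 -0.001  1.494  1.18 ]
guard_lip 0.98
guard_lip 0.97
guard_lip [-100.017    4.234   41.258] 1.3588850876988672
toggle_pivot 0.76
toggle_pivot 0.84
toggle_pivot [-39.769   7.124  -9.964] 2.5642169715876504
```

View pics/shut.png

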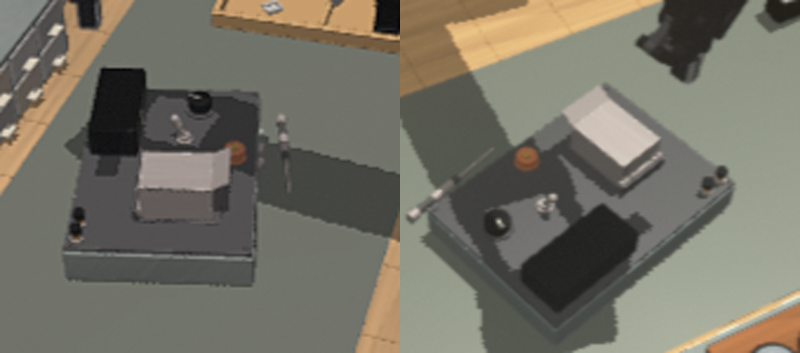

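The guard is shut, with its lip back at (-100, 4, 41) mm from the hinge. The arm is clear above and the other things look undisturbed.

```bash
python3 -c "
from h import *
print(arm.hand_in())"
```

```text
the job is handed in; nothing more can be done
None
```

The job is handed in at about 14 s: guard swung open, toggle flipped to the back and guard dropped shut over it, with the arm clear and nothing else seen to move; the toggle was last seen armed just before the guard closed.

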